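# Find and seat the radius leaf that fits the cuff former

### The arm

A 6-joint arm with a two-finger parallel gripper is mounted at the origin on the work surface. World frame = base frame: x ahead of the robot, y to its left, z up, the work surface at z = 0. Lengths are in m, angles in rad, forces in N, time in s.
With the tool pointing down it reaches from about 0.225 to 0.875 m from the base axis. Payload 3.4 kg.
Tool frame: the origin (TCP) lies at the very end of the fingers, on their centre line; the grasp point (between the pads) lies 19 mm behind it; y points along the fingers, z is the direction in which the jaws open and shut, and the axes are right-handed (so a half turn about y gives the same grasp; the last joint's range is limited). The gripper opens to 85 mm and grips with 20 to 120 N. Pads are 22 mm wide; open, the fingers measure 114 mm over their backs; the gripper's body (76 mm by 85 mm) begins 54 mm behind the grasp point. The pads swing forward as they close: fully open they stand 13 mm farther back than shut.
Start: joints at [-1.444, 0.276, 1.505, -0, 1.361, -0.121], TCP at [0.141, -0.557, 0.231] pointing down, gripper open.
Joint ranges: [-2.89, 2.89], [-0.75, 2.08], [0.22, 2.7], [-1.18, 4.32], [0.11, 2.71], [-2.7, 2.7]. Speed limits (rad/s): [2.57, 2.57, 3.14, 3.14, 3.14, 3.14].

### API

Orientations are given as a 3x3 rotation matrix whose columns are the frame's x, y, z axes.
In Python, from station import * gives the robot as it stands. The module is installed in compiled form; this text tells all that it offers.
- The arm moves only by the tool servo_tool, never from a script. Its argument "series" is a list of rows, each a list of 7 numbers: the shift along the tool's x, y, z in cm, then the turn, a rotation vector about the tool's x, y, z in degrees, then the opening, from -1 (shut) to 1 (fully open). A call has exactly 10 rows; each row shifts and turns the commanded pose from where the row before left it, along the tool's axes as they then stand; what a row does not reach is not made up. A row lasts 1/8 s, in which the tool goes at most 62.5 mm and 10.7 degrees, less where a joint would pass 70% of its speed; a pose out of reach is approached as far as the arm can. A call is refused whole if a number of a shift passes 6.25 or a number of a turn 10.7, either way. A call with a gripper value outside its range is refused whole. The fingers move at their own pace and stop on an object; the grip force is fixed at half the most. Time passes only in rows, so rows that do not move let the fingers close, or fill a call up. It gives the time, the measured TCP pose, the force and the opening at its end, in the units of the state.
- sense(): the state, without advancing time (a new reading comes with each control period).
- read_camera(name): name is "scene" or "top" or "wrist"; returns (picture, depth): 480x640x3 uint8, red, green, blue; 480x640 float32, m along the optical axis (not along the pixel's ray), 0 where there is no reading.
- calibration(name): a dict with "fx", "fy", "cx", "cy" (pixels), "T" (4x4, takes a point from camera to world coordinates); the wrist camera has in their place "mount" (4x4, takes a point from camera to tool coordinates, whose origin is the TCP and whose axes are the tool frame's). Camera axes: x right, y up, looking along -z (the intrinsics and any distortion apply to the point x, -y, -z); pixel columns grow to the right and rows downward; lengths in m; the calibration is good to about 2 mm. A picture is of the moment at which its call begins: read the wrist's pose just before it. calibration takes no time and is no camera call.
- close_job(): hands the job in, once; it reports no verdict.
Trained networks look in the newest picture that a camera, given by its name, has taken for a name from the list of things; names that differ only in an ending like _2 or _b are one class to them, and where a whole thing is asked for, a point or a joint stands for the part that bears it (a point fixed in the world has none). Each returns a list of dicts, best first, with "conf" (0 to 1); they miss things now and then, are a little off and sometimes report something else, mostly with a low value. They report only what shows in the picture. A call takes as long as a camera call. They do not tell look-alikes from the thing itself.
- spot_in(query, camera): "extent" ([centre column, centre row, width, height] in pixels, round what is visible of it).
The state is a dict: "t": time; "joints": joint angles; "dq": joint speeds; "joint_efforts": joint torques, N m; "eef_pos": TCP position; "tcp_rot": TCP orientation; "force": force on the tool from outside, world axes, zero at the start; "wrist_torque": the same for the moment, N m; "finger_gap": opening from 0.0 (shut) to 1.0 (fully open).
Only numpy, scipy, OpenCV 4.12 (cv2) and the standard library are available. Lean on these libraries where they do the work, as an engineer would, in place of code of your own. Each camera call takes 0.05 s, during which the arm holds its last target.

### The job

Touch the brass radius leaves gently to the curved wooden former that stands on the yellow mat until you have the one that fits, and keep it lightly pressed on the curve (about 6 N, never hard) about the middle of the former's length: first upright and flush, held still for a moment, then swung round the curve about ten degrees so that its grip leans away from the robot, then about ten degrees towards the robot, in full contact all along. Stand it upright again and let go, leaving it sitting flush on the former; the other leaves must finish upright in their own places in the rack, and the other things on the table stay where they are.

Things in the scene. Friction and masses are not known exactly. Their poses are not given: they have to be found in the camera images.
- mat: thin yellow square 130 by 130 mm lying on the table (1 mm, only a marking); origin at its centre. The former to be checked stands on its centre
- former_a: fixed wooden former, plinth 80 (x) by 64 (y) by 22 mm high; let 0 to 8 mm into the table; origin under its centre; heights are from the origin; on it a rounded ridge, 64 mm long along former y, crown 60 mm up over the middle. Ridge radius 22 or 32 mm (centre line 38 or 28 mm up): former_a and former_b have one each, which is which is not marked. Former y roughly world y
- former_b: fixed wooden former, plinth 80 (x) by 64 (y) by 22 mm high; let 0 to 8 mm into the table; origin under its centre; heights are from the origin; on it a rounded ridge, 64 mm long along former y, crown 60 mm up over the middle. Ridge radius 22 or 32 mm (centre line 38 or 28 mm up): former_a and former_b have one each, which is which is not marked. Former y roughly world y
- former_c: fixed wooden former, plinth 80 (x) by 64 (y) by 22 mm high; let 0 to 8 mm into the table; origin under its centre; heights are from the origin; above it a block with a round hollow (trough) running along former y, radius 26 mm: its lips are 60 mm up, its bottom 49 mm up, its centre line 75 mm up. Former y roughly world y
- rack: fixed dark wooden rack, 100 (x) by 190 (y) mm, let 0 to 6 mm into the table; origin under its centre. Floor 10 mm above the origin, walls to 20 mm. Three bays (88 by 55 mm inside) centred at rack y = -62, 0, +62 mm: the two arched leaves stand in the first two in either order, the round one in a cradle in the third, all upright at the bay's centre, leaf x along rack x
- leaf_small: loose brass arch 20 mm thick (y), 80 g, hollow underside radius 22 mm, 55 deg each side. Origin at the centre of curvature, in the air under the arch; z up. Arch top z = 30 mm, feet z = 12.6 mm, 49 mm over the two 6 mm wide feet; black grip block 24 (x) by 18 (y) mm stands 34 mm out of its top, to z = 64. On its own radius it beds with its origin on the ridge's centre line; on the larger it perches 3.8 mm too high
- leaf_large: the same with hollow radius 32 mm: arch top z = 40 mm, feet z = 18.4 mm, 65 mm over the feet; black grip block 24 (x) by 18 (y) mm stands 34 mm out of its top, to z = 74 mm. On the smaller ridge it touches at the crown only and rocks
- leaf_round: loose brass convex leaf: disc of radius 26 mm, 20 mm thick (y), 80 g; origin at the disc's centre, 38 mm above the rack's origin in its cradle, z up; black grip block 24 (x) by 18 (y) mm stands 34 mm out of its top, to z = 60 mm. It fits the hollow, with its origin on the trough's centre line
- leaf_small_tip (a point): centre of the top face of that leaf's black grip block
- leaf_large_tip (a point): centre of the top face of that leaf's black grip block
- leaf_round_tip (a point): centre of the top face of that leaf's black grip block
- bead_jar: amber jar with white lid, 60 mm across, 90 mm high; origin under its centre; leave alone
- spool: yellow thread spool, 40 mm across, 42 mm high; origin under its centre; leave alone
- mug: blue mug, 76 mm across, 85 mm high; origin under its centre; leave alone
- hammer: hammer lying on the table; leave alone
- screwdriver: screwdriver lying on the table; leave alone
Mind the look-alikes: they are no part of the job. Leave any green or orange look-alike of the leaf_small alone.

How it is judged:
By the outcome, as a careful person would: the job done as asked, in the order asked, and still so for the second after the job is handed in, with the robot touching nothing.
It also fails if it takes over 72 s, if anything falls off the work surface, if the arm or the gripper's body presses on something with over 40 N, if the wrist force passes 120 N, or if a joint passes its speed limit or range.

## Working session

There is one attempt and no reset: what is moved stays moved. The work goes in short steps, Python scripts to look and compute and a tool call to move; the robot and the scene stay as the last step left them, time stands still between calls to the robot, and variables do not carry over. Pictures are saved under pics/ and viewed, and the job is handed in when it is done.

Besides the shell and the picture viewer there is one more tool, called after "Emit:" by a JSON object that holds its "name" and its "arguments", one argument or row to a line. servo_tool: Moves the arm, as the interface text tells. Its arguments: {"type":"object","properties":{"series":{"type":"array","items":{"type":"array","items":{"type":"number"}}}},"required":["series"]}

```bash
mkdir -p pics; ls; cat > h.py <<'E'
from station import *
import numpy as np, cv2
def snap(name,fn):
    s=sense(); p,d=read_camera(name); cv2.imwrite('pics/'+fn,p[:,:,::-1]); np.savez('pics/'+fn+'.npz',p=p,d=d,pos=s['eef_pos'],rot=s['tcp_rot']); return p,d,s
def camT(name,s=None):
    c=calibration(name)
    if 'T' in c: return c,np.array(c['T'])
    T=np.eye(4);T[:3,:3]=np.array(s['tcp_rot']).reshape(3,3);T[:3,3]=s['eef_pos']
    return c,T@np.array(c['mount'])
def cloud(name,d,s=None):
    c,T=camT(name,s)
    v,u=np.mgrid[0:480,0:640]
    x=(u-c['cx'])/c['fx']*d; y=(v-c['cy'])/c['fy']*d
    P=np.stack([x,-y,-d,np.ones_like(d)],-1)
    return (P@T.T)[...,:3]
E
python3 - <<'E'
from h import *
np.set_printoptions(precision=4,suppress=True)
for n in ('scene','top','wrist'):
    p,d,s=snap(n,n+'0.png'); c=calibration(n); print(n,{k:(np.array(v)) for k,v in c.items()})
print(s)
E
```

```text
pics
scene {'fx': array(449.1376), 'fy': array(449.1376), 'cx': array(311.4545), 'cy': array(243.1621), 'T': array([[-0.5871, -0.4666,  0.6615,  1.2997],
       [ 0.8095, -0.333 ,  0.4835,  0.4752],
       [-0.0053,  0.8194,  0.5732,  0.718 ],
       [ 0.    ,  0.    ,  0.    ,  1.    ]])}
top {'fx': array(488.8451), 'fy': array(488.8451), 'cx': array(313.4917), 'cy': array(240.2101), 'T': array([[ 0.0054,  0.9805, -0.1966,  0.4073],
       [-0.9997,  0.0096,  0.0203, -0.0361],
       [ 0.0218,  0.1964,  0.9803,  0.996 ],
       [ 0.    ,  0.    ,  0.    ,  1.    ]])}
wrist {'fx': array(380.0537), 'fy': array(380.0537), 'cx': array(319.3664), 'cy': array(240.0556), 'mount': array([[ 0.0001, -0.9473, -0.3203, -0.0827],
       [ 0.001 ,  0.3203, -0.9473, -0.1423],
       [ 1.    , -0.0002,  0.0009, -0.0006],
       [ 0.    ,  0.    ,  0.    ,  1.    ]])}
{'t': 0.1, 'joints': array([-1.444 ,  0.2765,  1.506 ,  0.    ,  1.3607, -0.121 ]), 'dq': array([-0.0042, -0.0018, -0.0017, -0.0001, -0.0006,  0.0001]), 'joint_efforts': array([  0.0013, -41.7699, -24.6405,  -0.0002,   0.0059,   0.    ]), 'eef_pos': array([ 0.141 , -0.5569,  0.2305]), 'tcp_rot': array([[-0.9695, -0.0002,  0.2453],
       [-0.2453,  0.0017, -0.9694],
       [-0.0002, -1.    , -0.0017]]), 'force': array([ 0.754 , -0.1865, -0.0571]), 'wrist_torque': array([-0.0156, -0.017 , -0.007 ]), 'finger_gap': 1.0038782672506246}
```

View pics/top0.png

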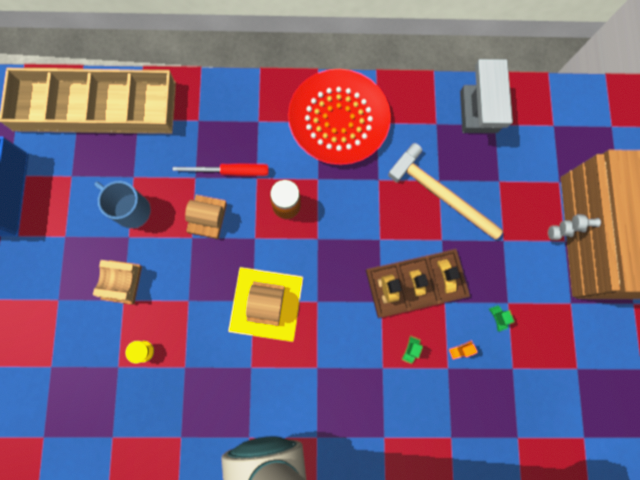

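View pics/scene0.png

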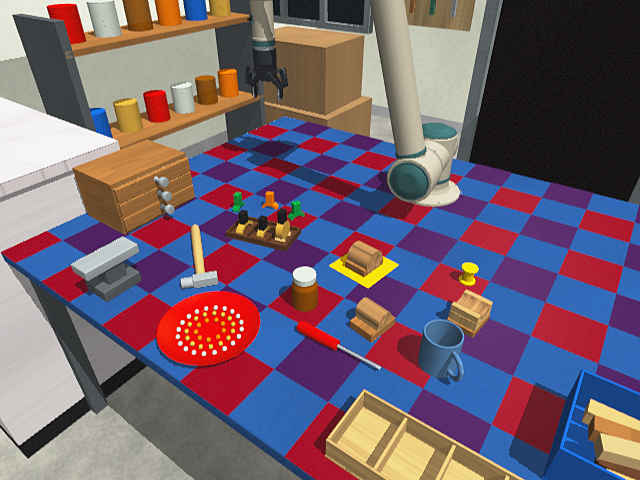

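The top view shows the mat and its former at (266,303) and the rack at (418,283). The green and orange look-alikes are at (413,350), (463,350) and (502,318). Next I measure from the depth images.

```bash
python3 - <<'E'
from h import *
np.set_printoptions(precision=4,suppress=True)
z=np.load('pics/top0.png.npz'); P=cloud('top',z['d']); p=z['p'].astype(int)
def bx(u0,u1,v0,v1): return P[v0:v1,u0:u1].reshape(-1,3),p[v0:v1,u0:u1].reshape(-1,3)
# table z
Q,_=bx(300,360,400,470); print('table z',np.median(Q[:,2]))
# mat
Q,C=bx(215,320,255,350); m=(C[:,0]>180)&(C[:,1]>170)&(C[:,2]<90); print('mat',m.sum())
w=Q[m]; r=cv2.minAreaRect((w[:,:2]*1000).astype(np.float32)); print(r, np.median(w[:,2]))
h=Q[Q[:,2]>0.012]; r2=cv2.minAreaRect((h[:,:2]*1000).astype(np.float32)); print('former',r2,h[:,2].max(),len(h))
np.save('pics/former.npy',h)
# rack
Q,C=bx(360,480,240,325); h=Q[Q[:,2]>0.008]; print('rack',cv2.minAreaRect((h[(h[:,2]<.03)][:,:2]*1000).astype(np.float32)),np.percentile(h[:,2],[5,50,95,100]))
crop=z['p'][230:365,200:520]; cv2.imwrite('pics/crop1.png',cv2.resize(crop,None,fx=2.5,fy=2.5,interpolation=cv2.INTER_CUBIC)[:,:,::-1])
zs=np.load('pics/scene0.png.npz'); cv2.imwrite('pics/crop2.png',cv2.resize(zs['p'][180:300,200:420],None,fx=3.6,fy=3.6,interpolation=cv2.INTER_CUBIC)[:,:,::-1])
for n in ('leaf_small','leaf_large','leaf_round'):
    for q in spot_in(n,'top')[:4]: print(n,q)
E
```

```text
table z -0.0006316865089752155
mat 2309
((474.4786071777344, 30.033241271972656), (149.46128845214844, 131.46446228027344), 82.0738525390625) 0.000580803978784683
former ((466.9613952636719, 13.058677673339844), (128.099609375, 86.40772247314453), 73.487548828125) 0.9960216063211486 1410
rack ((518.987060546875, -267.103515625), (100.25740051269531, 191.3372344970703), 13.296320915222168) [0.0083 0.0171 0.0908 0.996 ]
leaf_small {'extent': [411.9, 350.6, 14.3, 27.1], 'conf': 0.89}
leaf_small {'extent': [502.3, 319.9, 28.8, 26.3], 'conf': 0.84}
leaf_small {'extent': [462.9, 349.1, 23.4, 17.7], 'conf': 0.72}
leaf_small {'extent': [420.1, 282.4, 21.2, 22.9], 'conf': 0.62}
leaf_large {'extent': [449.6, 276.1, 25.5, 27.5], 'conf': 0.85}
leaf_round {'extent': [391.8, 290.5, 26.3, 26.7], 'conf': 0.73}
```

View pics/crop1.png

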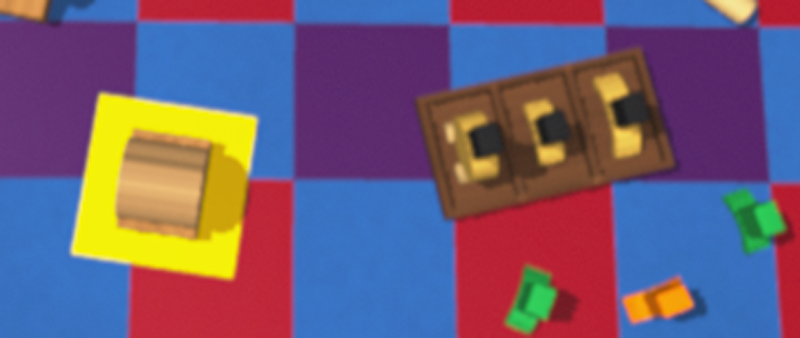

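View pics/crop2.png

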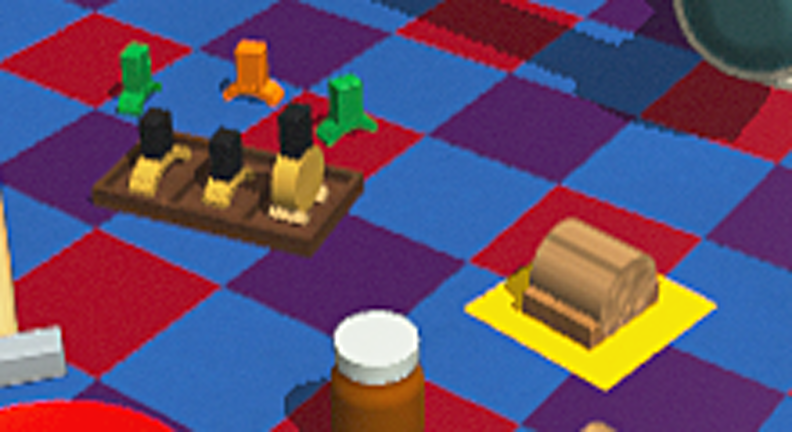

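```bash
python3 - <<'E'
from h import *
np.set_printoptions(precision=4,suppress=True,linewidth=150)
from scipy.optimize import least_squares
for cam,roi in (('top',(215,320,255,350)),('scene',(320,410,225,300))):
    z=np.load(f'pics/{cam}0.png.npz'); P=cloud(cam,z['d']); p=z['p'].astype(int)
    u0,u1,v0,v1=roi; Q=P[v0:v1,u0:u1].reshape(-1,3); C=p[v0:v1,u0:u1].reshape(-1,3)
    m=(C[:,0]>150)&(C[:,1]>140)&(C[:,2]<70)&(abs(Q[:,2])<.012)
    w=Q[m][:,:2]*1000; med=np.median(w,0); w=w[np.abs(w-med).max(1)<100]
    print(cam,'mat',cv2.minAreaRect(w.astype(np.float32)), w.mean(0))
    h=Q[(Q[:,2]>0.03)&(Q[:,2]<.075)]; h=h[np.hypot(*(h[:,:2]-med/1000).T)<.06]
    print('n',len(h), cv2.minAreaRect((h[:,:2]*1000).astype(np.float32)), 'zmax',np.percentile(h[:,2],[50,95,99]))
    for R in (.022,.032):
      def f(a):
        cx,cz,th=a; dx=(h[:,0]-med[0]/1000)*np.cos(th)+(h[:,1]-med[1]/1000)*np.sin(th)-cx
        return np.hypot(dx,h[:,2]-cz)-R
      r=least_squares(f,[0,.056-R,-.14],loss='soft_l1',f_scale=.001)
      print(R,r.x,np.degrees(r.x[2]),'rms',np.sqrt(np.mean(np.clip(r.fun,-.01,.01)**2)),'crown',r.x[1]+R, 'centre', med[:2]/1000+r.x[0]*np.array([np.cos(r.x[2]),np.sin(r.x[2])]))
E
```

```text
top mat ((474.49114990234375, 38.62320327758789), (131.57586669921875, 130.43968200683594), 81.51567840576172) [472.5078  37.4905]
n 1101 ((475.06988525390625, 39.048492431640625), (63.920406341552734, 63.34321975708008), 81.61190032958984) zmax [0.0541 0.0598 0.061 ]
0.022 [ 0.0034  0.038  -0.1364] -7.812413812736421 rms 0.0037069141987069168 crown 0.05997677755208902 centre [0.4736 0.0334]
0.032 [ 0.0042  0.0265 -0.1422] -8.150187529940572 rms 0.0017247064864791472 crown 0.05847803619786142 centre [0.4744 0.0333]
scene mat ((474.5030212402344, 39.14632797241211), (129.203125, 133.7222900390625), 82.91828918457031) [494.6519  59.79  ]
n 457 ((477.75006103515625, 45.5972900390625), (53.89018630981445, 63.89242172241211), 80.64258575439453) zmax [0.0491 0.0598 0.0608]
0.022 [-0.0236  0.0363 -0.0978] -5.603907704805931 rms 0.004012233661678358 crown 0.05826159297401357 centre [0.4844 0.0763]
0.032 [-0.0276  0.0264 -0.1548] -8.871265228719361 rms 0.00380873156267234 crown 0.058386858552564064 centre [0.4807 0.0783]
```

```bash
python3 - <<'E'
from h import *
np.set_printoptions(precision=4,suppress=True,linewidth=150)
for cam,roi in (('top',(360,480,240,325)),('scene',(220,310,195,255))):
    z=np.load(f'pics/{cam}0.png.npz'); P=cloud(cam,z['d']); p=z['p'].astype(int)
    u0,u1,v0,v1=roi; Q=P[v0:v1,u0:u1].reshape(-1,3); C=p[v0:v1,u0:u1].reshape(-1,3)
    m=(C[:,0]<140)&(C[:,0]>C[:,2]+10)&(Q[:,2]>.005)&(Q[:,2]<.03)
    q=Q[m]; q=q[np.hypot(q[:,0]-.519,q[:,1]+.267)<.12]
    print(cam,'rack',cv2.minAreaRect((q[:,:2]*1000).astype(np.float32)),np.percentile(q[:,2],[2,50,90,98]))
    k=(C.max(1)<60)&(Q[:,2]>.035)&(Q[:,2]<.12); g=Q[k]
    cy=np.array([[.519+.062*.23,-.267-.0603],[.519,-.267],[.519-.062*.23,-.267+.0603]])
    idx=np.argmin(((g[:,None,:2]-cy)**2).sum(-1),1)
    for i in range(3):
        a=g[idx==i]; 
        if len(a)<5: continue
        zt=np.percentile(a[:,2],90); t=a[a[:,2]>zt-.006]
        print(i,len(a),'ztop',zt,a[:,2].max(),'top pts',len(t),np.median(t,0),t.min(0),t.max(0), cy[i])
E
```

```text
top rack ((518.9028930664062, -267.1253662109375), (100.11318969726562, 191.32156372070312), 13.309948921203613) [0.0052 0.0089 0.018  0.0199]
0 132 ztop 0.06430101813397975 0.06565853940265698 top pts 105 [ 0.5325 -0.327   0.0623] [ 0.5213 -0.3376  0.0583] [ 0.5446 -0.3168  0.0657] [ 0.5333 -0.3273]
1 114 ztop 0.06013863964159934 0.06440791617562669 top pts 92 [ 0.5171 -0.266   0.0583] [ 0.507  -0.2758  0.0543] [ 0.529  -0.2562  0.0644] [ 0.519 -0.267]
2 120 ztop 0.09682395662487851 0.09894202906783245 top pts 104 [ 0.5032 -0.2062  0.0951] [ 0.4935 -0.2159  0.0913] [ 0.5162 -0.197   0.0989] [ 0.5047 -0.2067]
scene rack ((519.2381591796875, -266.19793701171875), (103.82000732421875, 192.27745056152344), 13.279642105102539) [0.0055 0.0113 0.0183 0.0219]
0 97 ztop 0.06330997811650552 0.06689718788671939 top pts 40 [ 0.5351 -0.3236  0.0621] [ 0.5209 -0.3353  0.0573] [ 0.5468 -0.3145  0.0669] [ 0.5333 -0.3273]
1 88 ztop 0.05906098189498675 0.06107409662129637 top pts 38 [ 0.5211 -0.265   0.0581] [ 0.508  -0.2726  0.0532] [ 0.5332 -0.2542  0.0611] [ 0.519 -0.267]
2 113 ztop 0.09594410103710657 0.09723394134934493 top pts 42 [ 0.5086 -0.2038  0.095 ] [ 0.4916 -0.2141  0.09  ] [ 0.5167 -0.1936  0.0972] [ 0.5047 -0.2067]
```

```bash
cat >> h.py <<'E'
from scipy.spatial.transform import Rotation as Ro, Slerp
import json
def down(head,tilt=0.):
    """tool pointing down, jaws heading (deg); tilt deg: rotation about axis perpendicular to jaws (leaf y); + leans grip to +jaw dir"""
    a=np.radians(head); z=np.array([np.cos(a),np.sin(a),0]); y=np.array([0,0,-1.]); x=np.cross(y,z)
    R=np.stack([x,y,z],1)
    ax=np.array([-np.sin(a),np.cos(a),0])
    return Ro.from_rotvec(ax*np.radians(tilt)).as_matrix()@R
def plan(segs,nd=2,p0=None,R0=None):
    """segs: list of (pos or None, R or None, n, grip); returns rows"""
    s=sense(); p=np.array(s['eef_pos']) if p0 is None else np.array(p0); R=np.array(s['tcp_rot']).reshape(3,3) if R0 is None else R0
    rows=[]
    for P,RR,n,g in segs:
        P=p if P is None else np.array(P); RR=R if RR is None else RR
        ps=p.copy(); sl=Slerp([0,1],Ro.from_matrix([R,RR]))
        for i in range(1,n+1):
            pt=ps+(P-ps)*i/n; Rt=sl(i/n).as_matrix()
            d=np.round(R.T@(pt-p)*100,nd); w=np.round(np.degrees(Ro.from_matrix(R.T@Rt).as_rotvec()),nd)
            rows.append([*d.tolist(),*w.tolist(),g]); p=p+R@d/100; R=R@Ro.from_rotvec(np.radians(w)).as_matrix()
    print(json.dumps(rows).replace('-0.0,','0,').replace(' ','')); print('end',p.round(4),len(rows)); return p,R
E
python3 - <<'E'
from h import *
plan([([.533,-.3265,.20],down(13.3),10,1.)])
E
```

```text
[[-4.37,0.31,-1.28,0.0,-8.91,0,1.0],[-4.51,0.31,-0.58,0.0,-8.91,-0.01,1.0],[-4.54,0.31,0.12,0.01,-8.91,0,1.0],[-4.48,0.31,0.83,0,-8.91,0,1.0],[-4.29,0.31,1.5,0.0,-8.91,-0.01,1.0],[-4.01,0.31,2.16,0.0,-8.91,0.0,1.0],[-3.62,0.31,2.75,0.01,-8.91,0,1.0],[-3.16,0.31,3.27,0,-8.91,-0.01,1.0],[-2.61,0.31,3.73,0.0,-8.91,0.0,1.0],[-2.0,0.31,4.08,0.0,-8.91,0,1.0]]
end [ 0.533  -0.3265  0.2   ] 10
```

Emit:
{"name": "servo_tool", "arguments": {
  "series": [
    [-4.37,0.31,-1.28,0,-8.91,0,1],
    [-4.51,0.31,-0.58,0,-8.91,0,1],
    [-4.54,0.31,0.12,0,-8.91,0,1],
    [-4.48,0.31,0.83,0,-8.91,0,1],
    [-4.29,0.31,1.5,0,-8.91,0,1],
    [-4.01,0.31,2.16,0,-8.91,0,1],
    [-3.62,0.31,2.75,0,-8.91,0,1],
    [-3.16,0.31,3.27,0,-8.91,0,1],
    [-2.61,0.31,3.73,0,-8.91,0,1],
    [-2.0,0.31,4.08,0,-8.91,0,1]
  ]
}}

```text
t: 1.55
eef_pos: [0.5342, -0.3259, 0.2002]
tcp_rot: [[0.235, 0.0, 0.972], [-0.972, -0.0, 0.235], [0.0, -1.0, -0.0]]
force: [0.2, -0.6, -0.9]
finger_gap: 1.0
```

```bash
python3 - <<'E'
from h import *
np.set_printoptions(precision=4,suppress=True,linewidth=150)
p,d,s=snap('wrist','w1.png'); print(s['t'],s['eef_pos'],s['tcp_rot'],s['joints'],s['force'],s['dq'])
P=cloud('wrist',d,s)
k=(p.max(2)<60)&(P[...,2]>.035)&(P[...,2]<.12)
n,l,st,ce=cv2.connectedComponentsWithStats(k.astype(np.uint8))
for i in range(1,n):
    if st[i,4]>60:
        a=P[l==i]; zt=np.percentile(a[:,2],85); t=a[a[:,2]>zt-.004]; print(st[i],'z',zt,cv2.minAreaRect((t[:,:2]*1000).astype(np.float32)))
q=P[(P[...,2]>.012)&(P[...,2]<.022)&(p[...,0]<140)&(d>0)]; print(len(q),cv2.minAreaRect((q[:,:2]*1000).astype(np.float32)))
E
```

```text
1.55 [ 0.5342 -0.3259  0.2002] [[ 0.2351  0.      0.972 ]
 [-0.972  -0.0003  0.2351]
 [ 0.0003 -1.     -0.0001]] [-0.6587  0.3695  1.4427 -0.0002  1.3292 -0.8959] [ 0.1514 -0.6052 -0.8916] [ 0.5556  0.2558 -0.3355 -0.0044  0.0742 -0.6765]
[298  23  39  40 918] z 0.09618011455303045 ((504.24249267578125, -206.74728393554688), (22.1661319732666, 18.123117446899414), 13.432564735412598)
[302 131  31  26 727] z 0.059552324106372456 ((518.5037231445312, -267.1422424316406), (22.015684127807617, 17.175460815429688), 13.474932670593262)
[302 208  31  31 843] z 0.06367127804558544 ((532.895263671875, -327.2547607421875), (23.11168670654297, 18.406509399414062), 14.379278182983398)
9935 ((642.095947265625, -363.76409912109375), (442.0321350097656, 452.5086669921875), 16.7936954498291)
```

View pics/w1.png

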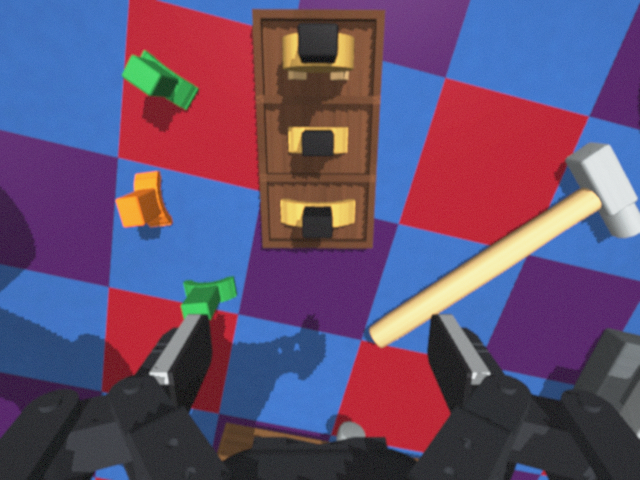

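The wrist view shows leaf_large's grip at (317,220), in the nearest bay. Its tip is at (0.533, −0.327, 0.0635), which agrees with the top camera.

```bash
python3 - <<'E'
from h import *
s=sense();print(s['eef_pos'],s['dq'])
p,R=plan([([.533,-.327,.10],down(13.3),3,.4),([.533,-.327,.032],down(13.3),7,.4)])
E
```

```text
[ 0.53935558 -0.32232032  0.19949615] [-0.04595999 -0.02216792  0.03912274 -0.03664079  0.0123165   0.12495714]
[[0.11,3.31,-0.26,-0.12,0.22,-0.04,0.4],[0.1,3.32,-0.26,-0.11,0.22,-0.04,0.4],[0.11,3.32,-0.25,-0.12,0.21,-0.04,0.4],[0,0.97,0.0,0.0,0.0,0.0,0.4],[0,0.97,0.0,0.0,0.0,0.0,0.4],[0,0.97,0.0,0.0,0.0,0.0,0.4],[0,0.97,0.0,0.0,0.0,0.0,0.4],[0,0.97,0.0,0.0,0.0,0.0,0.4],[0,0.98,0.0,0.0,0.0,0.0,0.4],[0,0.97,0.0,0.0,0.0,0.0,0.4]]
end [ 0.533 -0.327  0.032] 10
```

Emit:
{"name": "servo_tool", "arguments": {
  "series": [
    [0,3.0,0,0,0,0,0.4],
    [0,3.0,0,0,0,0,0.4],
    [0,2.0,0,0,0,0,0.4],
    [0,1.0,0,0,0,0,0.4],
    [0,1.0,0,0,0,0,0.4],
    [0,0,0,0,0,0,0.4],
    [0,0,0,0,0,0,0.4],
    [0,0,0,0,0,0,0.4],
    [0,0,0,0,0,0,0.4],
    [0,0,0,0,0,0,0.4]
  ]
}}

```text
t: 2.85
eef_pos: [0.5331, -0.3268, 0.1006]
tcp_rot: [[0.23, 0.0, 0.973], [-0.973, -0.0, 0.23], [0.0, -1.0, 0.0]]
force: [-0.5, -0.6, 0.2]
finger_gap: 0.699
```

```bash
python3 - <<'E'
from h import *
s=sense();print(s['eef_pos'],s['tcp_rot'],s['dq'],s['force'],s['finger_gap'])
p,R=plan([([.533,-.327,.032],down(13.3),7,.4)])
E
```

```text
[ 0.53308285 -0.32675235  0.10055235] [[ 2.30000623e-01  3.25897984e-04  9.73190427e-01]
 [-9.73190398e-01 -3.36840970e-04  2.30000729e-01]
 [ 4.02767181e-04 -9.99999890e-01  2.39687155e-04]] [-0.0009412  -0.0001624   0.0016177  -0.00157952  0.00112943  0.00019577] [-0.45721978 -0.63370918  0.19183913] 0.6985670489141796
[[0.0,0.98,0,0,0,0.0,0.4],[0.01,0.98,0,0,0,0.01,0.4],[0,0.98,-0.01,-0.01,0,0,0.4],[0.0,0.98,0.0,0.0,0,0.0,0.4],[0.0,0.98,0,0.0,0,0.01,0.4],[0.01,0.98,0,0,0,0,0.4],[0.0,0.98,0,0,0,0.0,0.4]]
end [ 0.533 -0.327  0.032] 7
```

Emit:
{"name": "servo_tool", "arguments": {
  "series": [
    [0,1.5,0,0,0,0,0.2],
    [0,1.5,0,0,0,0,0.2],
    [0,1.5,0,0,0,0,0.2],
    [0,1.2,0,0,0,0,0.2],
    [0,0.7,0,0,0,0,0.2],
    [0,0.45,0,0,0,0,0.2],
    [0,0,0,0,0,0,0.2],
    [0,0,0,0,0,0,-1],
    [0,0,0,0,0,0,-1],
    [0,0,0,0,0,0,-1]
  ]
}}

```text
t: 4.1
eef_pos: [0.5335, -0.3271, 0.0326]
tcp_rot: [[0.23, 0.001, 0.973], [-0.973, -0.001, 0.23], [0.001, -1.0, 0.001]]
force: [0.3, -0.0, 3.0]
finger_gap: 0.274
```

Emit:
{"name": "servo_tool", "arguments": {
  "series": [
    [0,0,0,0,0,0,-1],
    [0,0,0,0,0,0,-1],
    [0,0,0,0,0,0,-1],
    [0,0,0,0,0,0,-1],
    [0,0,0,0,0,0,-1],
    [0,-0.2,0,0,0,0,-1],
    [0,-0.5,0,0,0,0,-1],
    [0,-0.5,0,0,0,0,-1],
    [0,-0.3,0,0,0,0,-1],
    [0,0,0,0,0,0,-1]
  ]
}}

```text
t: 5.35
eef_pos: [0.5332, -0.3268, 0.0472]
tcp_rot: [[0.23, 0.001, 0.973], [-0.973, -0.0, 0.23], [0.001, -1.0, 0.0]]
force: [-1.2, -0.3, -1.2]
finger_gap: 0.272
```

```bash
python3 - <<'E'
from h import *
p,d,s=snap('wrist','w2.png'); print(s)
E
```

```text
{'t': 5.35, 'joints': array([-6.61091523e-01,  4.96511354e-01,  1.64652328e+00, -5.74601766e-05,
        9.97880775e-01, -8.93113611e-01]), 'dq': array([-0.00042408,  0.00386346,  0.00448703, -0.00293924, -0.00340506,
       -0.00035068]), 'joint_efforts': array([ 8.08677200e-03, -5.01809084e+01, -2.00745052e+01, -1.75453315e-04,
        1.44437532e-02, -2.03371366e-05]), 'eef_pos': array([ 0.53317817, -0.32683431,  0.0471539 ]), 'tcp_rot': array([[ 2.29976052e-01,  5.04916540e-04,  9.73196157e-01],
       [-9.73196128e-01, -4.53924978e-04,  2.29976280e-01],
       [ 5.57876872e-04, -9.99999770e-01,  3.86990948e-04]]), 'force': array([-1.20388921, -0.31291819, -1.23777262]), 'wrist_torque': array([ 0.01121357, -0.03374469,  0.02534776]), 'finger_gap': 0.27194051661496427}
```

View pics/w2.png

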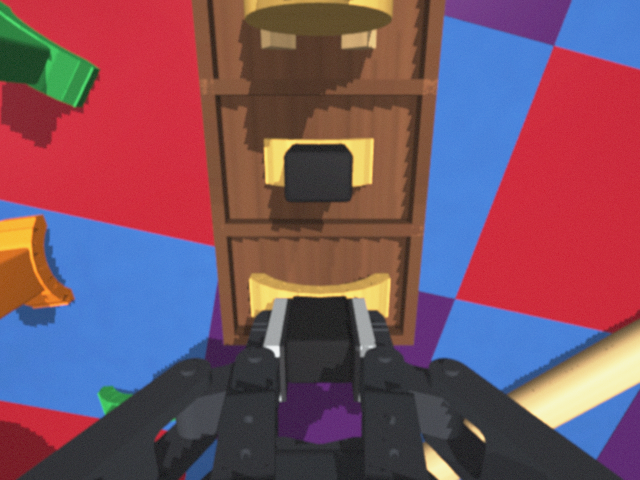

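```bash
cat >> h.py <<'E'
def prof(P0,R0,P1,R1,w,g):
    w=np.cumsum(w)/np.sum(w); sl=Slerp([0,1],Ro.from_matrix([R0,R1])); P0=np.array(P0);P1=np.array(P1)
    p=P0.copy();R=R0;rows=[]
    for f in w:
        pt=P0+(P1-P0)*f; Rt=sl(f).as_matrix()
        d=np.round(R.T@(pt-p)*100,2); o=np.round(np.degrees(Ro.from_matrix(R.T@Rt).as_rotvec()),2)
        rows.append([*d.tolist(),*o.tolist(),g]); p=p+R@d/100; R=R@Ro.from_rotvec(np.radians(o)).as_matrix()
    print(json.dumps(rows).replace('-0.0,','0,').replace(' ','')); return p,R
E
python3 - <<'E'
from h import *
p,R=prof([.5332,-.3268,.0472],down(13.3),[.5332,-.3268,.16],down(13.3),[1,2,3,3,2,1],-1)
p,R=prof(p,R,[.4745,.0385,.13],down(-8.2),[1,2,3,4,4,4,4,3.5,3,2,1.5,1,.5],-1);print(p)
E
```

```text
[[0.0,-0.94,0.0,0.0,0,0.0,-1],[0.0,-1.88,0.0,0.0,0,0.0,-1],[0.0,-2.82,0.0,0.0,0,0.0,-1],[0.0,-2.82,0.0,0.0,0,0.0,-1],[0.0,-1.88,0.0,0.0,0,0.0,-1],[0.0,-0.94,0.0,0.0,0,0.0,-1]]
[[-1.1,0.09,0.08,0.0,0.64,0.0,-1],[-2.21,0.18,0.14,0.0,1.29,0.0,-1],[-3.31,0.27,0.13,0,1.92,0.0,-1],[-4.41,0.36,0.02,0.0,2.57,0.0,-1],[-4.42,0.35,-0.17,0,2.57,0.0,-1],[-4.4,0.36,-0.37,0.0,2.56,0.0,-1],[-4.38,0.36,-0.57,0.0,2.57,0.0,-1],[-3.81,0.31,-0.67,0.0,2.25,0.0,-1],[-3.24,0.27,-0.7,0.0,1.92,0.0,-1],[-2.14,0.18,-0.54,0.0,1.28,0.0,-1],[-1.6,0.14,-0.44,0,0.97,0.0,-1],[-1.06,0.09,-0.31,0.0,0.64,0.0,-1],[-0.52,0.04,-0.16,0.0,0.32,0.0,-1]]
[0.47449783 0.0384509  0.13      ]
```

Emit:
{"name": "servo_tool", "arguments": {
  "series": [
    [0,-0.94,0,0,0,0,-1],
    [0,-1.88,0,0,0,0,-1],
    [0,-2.82,0,0,0,0,-1],
    [0,-2.82,0,0,0,0,-1],
    [0,-1.88,0,0,0,0,-1],
    [0,-0.94,0,0,0,0,-1],
    [-1.1,0.09,0.08,0,0.64,0,-1],
    [-2.21,0.18,0.14,0,1.29,0,-1],
    [-3.31,0.27,0.13,0,1.92,0,-1],
    [-4.41,0.36,0.02,0,2.57,0,-1]
  ]
}}

```text
t: 6.65
eef_pos: [0.5146, -0.2162, 0.1492]
tcp_rot: [[0.117, -0.002, 0.993], [-0.993, 0.001, 0.117], [-0.001, -1.0, -0.002]]
force: [0.9, -0.0, -0.0]
finger_gap: 0.267
```

Emit:
{"name": "servo_tool", "arguments": {
  "series": [
    [-4.42,0.35,-0.17,0,2.57,0,-1],
    [-4.4,0.36,-0.37,0,2.56,0,-1],
    [-4.38,0.36,-0.57,0,2.57,0,-1],
    [-3.81,0.31,-0.67,0,2.25,0,-1],
    [-3.24,0.27,-0.7,0,1.92,0,-1],
    [-2.14,0.18,-0.54,0,1.28,0,-1],
    [-1.6,0.14,-0.44,0,0.97,0,-1],
    [-1.06,0.09,-0.31,0,0.64,0,-1],
    [-0.52,0.04,-0.16,0,0.32,0,-1],
    [0,0,0,0,0,0,-1]
  ]
}}

```text
t: 7.9
eef_pos: [0.4741, 0.0386, 0.1294]
tcp_rot: [[-0.142, -0.0, 0.99], [-0.99, -0.0, -0.142], [0.0, -1.0, -0.0]]
force: [0.1, -0.4, -0.9]
finger_gap: 0.27
```

Emit:
{"name": "servo_tool", "arguments": {
  "series": [
    [0,0.5,0,0,0,0,-1],
    [0,0.5,0,0,0,0,-1],
    [0,0.5,0,0,0,0,-1],
    [0,0.5,0,0,0,0,-1],
    [0,0.5,0,0,0,0,-1],
    [0,0,0,0,0,0,-1],
    [0,0,0,0,0,0,-1],
    [0,0,0,0,0,0,-1],
    [0,0,0,0,0,0,-1],
    [0,0,0,0,0,0,-1]
  ]
}}

```text
t: 9.15
eef_pos: [0.4744, 0.0386, 0.1047]
tcp_rot: [[-0.143, 0.0, 0.99], [-0.99, -0.0, -0.143], [0.0, -1.0, 0.0]]
force: [-0.2, -0.6, -0.6]
finger_gap: 0.27
```

```bash
python3 - <<'E'
from h import *
np.set_printoptions(precision=4,suppress=True,linewidth=150)
p,d,s=snap('wrist','w3.png'); print(s['t'],s['eef_pos'],s['tcp_rot'],s['force'],s['wrist_torque'],s['finger_gap'])
snap('scene','s3.png')
z=np.load('pics/s3.png.npz');cv2.imwrite('pics/s3c.png',cv2.resize(z['p'][190:320,300:440],None,fx=4,fy=4,interpolation=cv2.INTER_CUBIC)[:,:,::-1])
P=cloud('wrist',d,s); y=(p[...,0]>170)&(p[...,1]>150)&(p[...,2]<90)&(abs(P[...,2])<.01); q=P[y]; print(cv2.minAreaRect((q[:,:2]*1000).astype(np.float32)))
E
```

```text
9.15 [0.4744 0.0386 0.1047] [[-0.1426  0.0003  0.9898]
 [-0.9898 -0.0001 -0.1426]
 [ 0.0001 -1.      0.0003]] [-0.1934 -0.6359 -0.6022] [-0.0423  0.0014  0.0466] 0.2698847600943305
((474.937255859375, 39.258060455322266), (130.0626983642578, 130.9764404296875), 81.8489761352539)
```

View pics/w3.png

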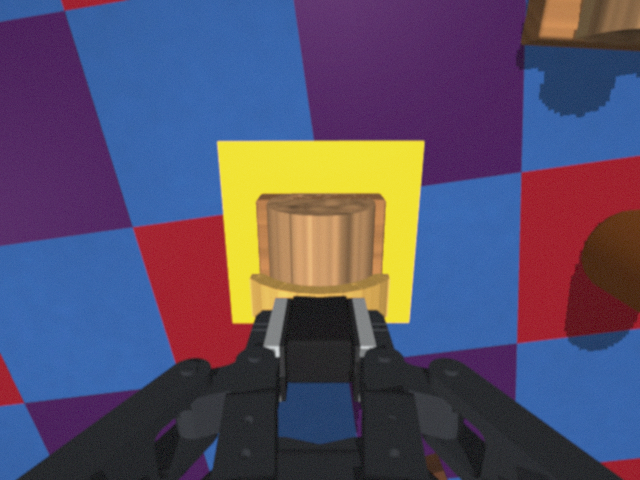

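View pics/s3c.png

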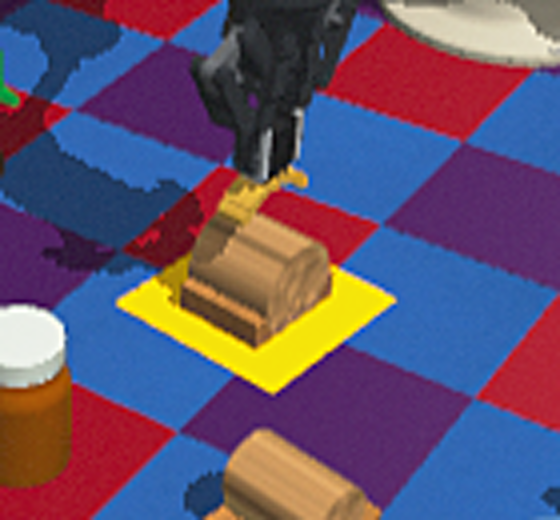

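Seen from the wrist, the leaf is over the mid-line of the former and the yaw agrees at −8.2°. I'll lower it gently from here.

Emit:
{"name": "servo_tool", "arguments": {
  "series": [
    [0,0.4,0,0,0,0,-1],
    [0,0.6,0,0,0,0,-1],
    [0,0.6,0,0,0,0,-1],
    [0,0.6,0,0,0,0,-1],
    [0,0.4,0,0,0,0,-1],
    [0,0.25,0,0,0,0,-1],
    [0,0.15,0,0,0,0,-1],
    [0,0.07,0,0,0,0,-1],
    [0,0,0,0,0,0,-1],
    [0,0,0,0,0,0,-1]
  ]
}}

```text
t: 10.5
eef_pos: [0.4745, 0.0385, 0.074]
tcp_rot: [[-0.143, 0.0, 0.99], [-0.99, -0.0, -0.143], [0.0, -1.0, 0.0]]
force: [-0.2, 0.5, -0.4]
finger_gap: 0.268
```

Emit:
{"name": "servo_tool", "arguments": {
  "series": [
    [0,0.02,0,0,0,0,-1],
    [0,0.02,0,0,0,0,-1],
    [0,0.02,0,0,0,0,-1],
    [0,0.02,0,0,0,0,-1],
    [0,0.02,0,0,0,0,-1],
    [0,0,0,0,0,0,-1],
    [0,0,0,0,0,0,-1],
    [0,0,0,0,0,0,-1],
    [0,0,0,0,0,0,-1],
    [0,0,0,0,0,0,-1]
  ]
}}

```text
t: 11.75
eef_pos: [0.4743, 0.0386, 0.0729]
tcp_rot: [[-0.143, 0.0, 0.99], [-0.99, -0.0, -0.143], [0.0, -1.0, 0.0]]
force: [-0.2, -0.1, -0.1]
finger_gap: 0.272
```

```bash
python3 - <<'E'
from h import *
np.set_printoptions(precision=4,suppress=True,linewidth=150)
s=sense(); print(s['t'],s['eef_pos'],s['tcp_rot'],s['force'],s['wrist_torque'],s['finger_gap'])
E
```

```text
11.75 [0.4743 0.0386 0.0729] [[-0.1427  0.      0.9898]
 [-0.9898 -0.0001 -0.1427]
 [ 0.0001 -1.      0.    ]] [-0.2081 -0.0729 -0.1276] [ 0.0064 -0.0275  0.0234] 0.27181379262450917
```

Emit:
{"name": "servo_tool", "arguments": {
  "series": [
    [0,0.02,0,0,0,0,-1],
    [0,0.02,0,0,0,0,-1],
    [0,0.02,0,0,0,0,-1],
    [0,0.02,0,0,0,0,-1],
    [0,0.02,0,0,0,0,-1],
    [0,0.02,0,0,0,0,-1],
    [0,0,0,0,0,0,-1],
    [0,0,0,0,0,0,-1],
    [0,0,0,0,0,0,-1],
    [0,0,0,0,0,0,-1]
  ]
}}

```text
t: 13.0
eef_pos: [0.4743, 0.0386, 0.0717]
tcp_rot: [[-0.143, 0.0, 0.99], [-0.99, -0.0, -0.143], [0.0, -1.0, 0.0]]
force: [-0.8, 0.1, -0.5]
finger_gap: 0.271
```

Emit:
{"name": "servo_tool", "arguments": {
  "series": [
    [0,0.02,0,0,0,0,-1],
    [0,0.02,0,0,0,0,-1],
    [0,0.02,0,0,0,0,-1],
    [0,0.02,0,0,0,0,-1],
    [0,0,0,0,0,0,-1],
    [0,0,0,0,0,0,-1],
    [0,0,0,0,0,0,-1],
    [0,0,0,0,0,0,-1],
    [0,0,0,0,0,0,-1],
    [0,0,0,0,0,0,-1]
  ]
}}

```text
t: 14.25
eef_pos: [0.4746, 0.0385, 0.071]
tcp_rot: [[-0.143, 0.001, 0.99], [-0.99, -0.0, -0.143], [0.0, -1.0, 0.001]]
force: [1.0, 0.1, 0.3]
finger_gap: 0.272
```

Emit:
{"name": "servo_tool", "arguments": {
  "series": [
    [0,0.01,0,0,0,0,-1],
    [0,0.01,0,0,0,0,-1],
    [0,0.01,0,0,0,0,-1],
    [0,0.01,0,0,0,0,-1],
    [0,0,0,0,0,0,-1],
    [0,0,0,0,0,0,-1],
    [0,0,0,0,0,0,-1],
    [0,0,0,0,0,0,-1],
    [0,0,0,0,0,0,-1],
    [0,0,0,0,0,0,-1]
  ]
}}

```text
t: 15.5
eef_pos: [0.4747, 0.0385, 0.0707]
tcp_rot: [[-0.143, 0.001, 0.99], [-0.99, -0.0, -0.143], [0.0, -1.0, 0.001]]
force: [2.0, 0.7, 5.4]
finger_gap: 0.273
```

```bash
python3 - <<'E'
from h import *
np.set_printoptions(precision=4,suppress=True,linewidth=150)
s=sense(); print(s['t'],s['eef_pos'],s['force'],s['wrist_torque'],s['finger_gap'])
E
```

```text
15.5 [0.4747 0.0385 0.0707] [1.957  0.7485 5.446 ] [-0.0962 -0.5996 -0.0256] 0.27346468852165706
```

Emit:
{"name": "servo_tool", "arguments": {
  "series": [
    [0,0,0.01,0,0,0,-1],
    [0,0,0.01,0,0,0,-1],
    [0,0,0,0,0,0,-1],
    [0,0,0,0,0,0,-1],
    [0,0,0,0,0,0,-1],
    [0,0,0,0,0,0,-1],
    [0,0,0,0,0,0,-1],
    [0,0,0,0,0,0,-1],
    [0,0,0,0,0,0,-1],
    [0,0,0,0,0,0,-1]
  ]
}}

```text
t: 16.75
eef_pos: [0.4748, 0.0385, 0.0706]
tcp_rot: [[-0.143, 0.001, 0.99], [-0.99, -0.0, -0.143], [0.0, -1.0, 0.001]]
force: [1.9, -0.7, 4.7]
finger_gap: 0.273
```

```bash
python3 - <<'E'
from h import *
np.set_printoptions(precision=4,suppress=True,linewidth=150)
s=sense(); print(s['t'],s['eef_pos'],s['force'],s['wrist_torque'],s['finger_gap'])
E
```

```text
16.75 [0.4748 0.0385 0.0706] [ 1.8932 -0.7359  4.7253] [-0.0123 -0.5514  0.0267] 0.2732764310173828
```

Emit:
{"name": "servo_tool", "arguments": {
  "series": [
    [0,0,0.01,0,0,0,-1],
    [0,0,0.01,0,0,0,-1],
    [0,0,0.01,0,0,0,-1],
    [0,0,0.01,0,0,0,-1],
    [0,0,0.01,0,0,0,-1],
    [0,0,0,0,0,0,-1],
    [0,0,0,0,0,0,-1],
    [0,0,0,0,0,0,-1],
    [0,0,0,0,0,0,-1],
    [0,0,0,0,0,0,-1]
  ]
}}

```text
t: 18.0
eef_pos: [0.4749, 0.0385, 0.0705]
tcp_rot: [[-0.143, -0.0, 0.99], [-0.99, -0.0, -0.143], [0.0, -1.0, -0.0]]
force: [2.3, 0.1, 4.0]
finger_gap: 0.271
```

```bash
python3 - <<'E'
from h import *
np.set_printoptions(precision=4,suppress=True,linewidth=150)
s=sense(); print(s['t'],s['eef_pos'],s['force'],s['wrist_torque'],s['finger_gap'])
E
```

```text
18.0 [0.4749 0.0385 0.0705] [2.2957 0.1041 4.0323] [-0.0945 -0.444   0.0316] 0.2708365308472187
```

Emit:
{"name": "servo_tool", "arguments": {
  "series": [
    [0,0,0.01,0,0,0,-1],
    [0,0,0.01,0,0,0,-1],
    [0,0,0.01,0,0,0,-1],
    [0,0,0.01,0,0,0,-1],
    [0,0,0.01,0,0,0,-1],
    [0,0,0,0,0,0,-1],
    [0,0,0,0,0,0,-1],
    [0,0,0,0,0,0,-1],
    [0,0,0,0,0,0,-1],
    [0,0,0,0,0,0,-1]
  ]
}}

```text
t: 19.25
eef_pos: [0.475, 0.0385, 0.0705]
tcp_rot: [[-0.143, -0.001, 0.99], [-0.99, 0.0, -0.143], [0.0, -1.0, -0.001]]
force: [1.0, 0.9, 5.5]
finger_gap: 0.27
```

```bash
python3 - <<'E'
from h import *
np.set_printoptions(precision=5,suppress=True,linewidth=150)
s=sense(); print(s['t'],s['eef_pos'],s['tcp_rot'],s['force'],s['wrist_torque'],s['finger_gap'])
E
```

```text
19.25 [0.475   0.03848 0.07048] [[-0.14267 -0.00101  0.98977]
 [-0.98977  0.00007 -0.14267]
 [ 0.00007 -1.      -0.00101]] [0.97513 0.87132 5.50111] [-0.03268 -0.32073  0.00825] 0.26950274221904
```

Emit:
{"name": "servo_tool", "arguments": {
  "series": [
    [0,0,0.01,0,0,0,-1],
    [0,0,0.01,0,0,0,-1],
    [0,0,0.01,0,0,0,-1],
    [0,0,0,0,0,0,-1],
    [0,0,0,0,0,0,-1],
    [0,0,0,0,0,0,-1],
    [0,0,0,0,0,0,-1],
    [0,0,0,0,0,0,-1],
    [0,0,0,0,0,0,-1],
    [0,0,0,0,0,0,-1]
  ]
}}

```text
t: 20.5
eef_pos: [0.475, 0.0385, 0.0705]
tcp_rot: [[-0.143, -0.002, 0.99], [-0.99, 0.0, -0.143], [0.0, -1.0, -0.002]]
force: [1.3, -0.3, 6.8]
finger_gap: 0.27
```

```bash
python3 - <<'E'
from h import *
np.set_printoptions(precision=5,suppress=True,linewidth=150)
p,d,s=snap('wrist','w4.png'); print(s['t'],s['eef_pos'],s['tcp_rot'],s['force'],s['wrist_torque'],s['finger_gap'])
cv2.imwrite('pics/w4c.png',cv2.resize(p[170:380,200:440],None,fx=2.8,fy=2.8)[:,:,::-1])
p,d,s=snap('scene','s4.png'); print(s['force'],s['wrist_torque'])
cv2.imwrite('pics/s4c.png',cv2.resize(p[210:300,320:410],None,fx=6,fy=6,interpolation=cv2.INTER_CUBIC)[:,:,::-1])
E
```

```text
20.5 [0.47502 0.03849 0.07046] [[-0.14263 -0.00153  0.98977]
 [-0.98978  0.00013 -0.14263]
 [ 0.00009 -1.      -0.00153]] [ 1.29678 -0.34418  6.82903] [-0.06436 -0.24889 -0.01283] 0.27038988251104284
[0.86222 0.05298 7.01835] [-0.03406 -0.2413  -0.00691]
```

View pics/w4c.png

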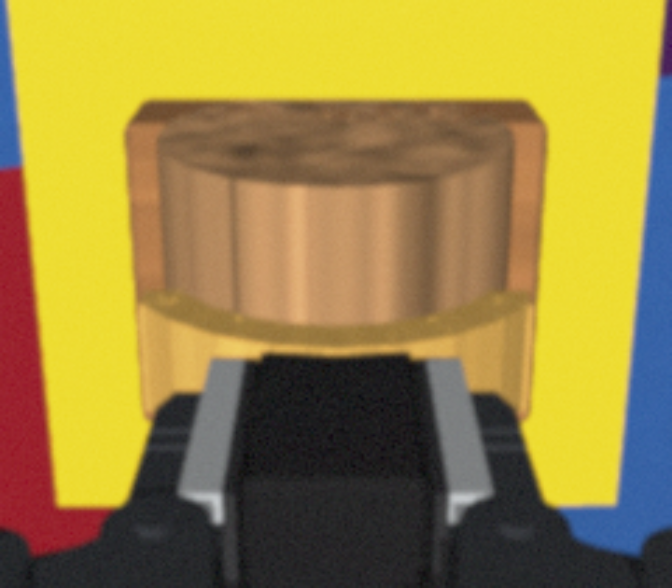

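View pics/s4c.png

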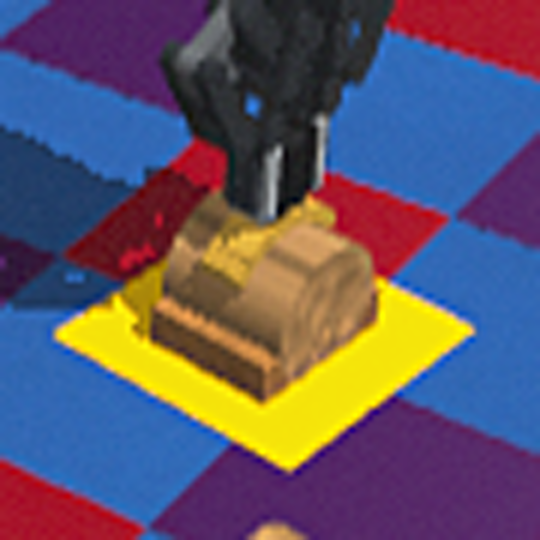

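Emit:
{"name": "servo_tool", "arguments": {
  "series": [
    [0,-0.005,0.01,0,0,0,-1],
    [0,-0.005,0.01,0,0,0,-1],
    [0,0,0.01,0,0,0,-1],
    [0,0,0.01,0,0,0,-1],
    [0,0,0,0,0,0,-1],
    [0,0,0,0,0,0,-1],
    [0,0,0,0,0,0,-1],
    [0,0,0,0,0,0,-1],
    [0,0,0,0,0,0,-1],
    [0,0,0,0,0,0,-1]
  ]
}}

```text
t: 21.85
eef_pos: [0.4751, 0.0384, 0.0705]
tcp_rot: [[-0.143, -0.002, 0.99], [-0.99, 0.0, -0.143], [0.0, -1.0, -0.002]]
force: [-0.1, 0.3, 6.5]
finger_gap: 0.27
```

```bash
python3 - <<'E'
from h import *
np.set_printoptions(precision=5,suppress=True,linewidth=150)
s=sense(); print(s['t'],s['eef_pos'],s['tcp_rot'],s['force'],s['wrist_torque'],s['finger_gap'])
E
```

```text
21.85 [0.47509 0.03845 0.07047] [[-0.14269 -0.00225  0.98976]
 [-0.98977  0.0002  -0.14269]
 [ 0.00013 -1.      -0.00225]] [-0.09399  0.26866  6.48591] [ 0.02734 -0.08659 -0.00709] 0.2702597819300297
```

Bedded at Fx≈0 and Fz≈6.5 N, and held still. Now I swing it away from the robot, turning about the ridge's centre line.

Emit:
{"name": "servo_tool", "arguments": {
  "series": [
    [0,0,0.038,-0.5,0,0,-1],
    [0,0,0.076,-1,0,0,-1],
    [0,0.001,0.076,-1,0,0,-1],
    [0,0.001,0.076,-1,0,0,-1],
    [0,0.001,0.076,-1,0,0,-1],
    [0,0,0.038,-0.5,0,0,-1],
    [0,0,0,0,0,0,-1],
    [0,0,0,0,0,0,-1],
    [0,0,0,0,0,0,-1],
    [0,0,0,0,0,0,-1]
  ]
}}

```text
t: 23.1
eef_pos: [0.479, 0.0378, 0.0703]
tcp_rot: [[-0.143, -0.089, 0.986], [-0.99, 0.013, -0.142], [0.0, -0.996, -0.09]]
force: [0.4, -0.2, 5.8]
finger_gap: 0.267
```

```bash
cat > st.py <<'E'
from h import *
np.set_printoptions(precision=4,suppress=True,linewidth=150)
s=sense(); R=np.array(s['tcp_rot']).reshape(3,3); F=np.array(s['force']); y=R[:,1]
print(s['t'],s['eef_pos'],'tilt',np.degrees(np.arctan2(-y[0],-y[2])),'F',F,'Ftool',R.T@F,'tq tool',R.T@np.array(s['wrist_torque']),s['finger_gap'], 'centre',s['eef_pos']+.0435*y)
E
python3 st.py
```

```text
23.1 [0.479  0.0378 0.0703] tilt 5.113145500501427 F [ 0.3616 -0.1843  5.8075] Ftool [ 0.1317 -5.8184 -0.1401] tq tool [-0.0027  0.0338 -0.0426] 0.2670080819011245 centre [0.4751 0.0384 0.027 ]
```

Emit:
{"name": "servo_tool", "arguments": {
  "series": [
    [0,0,0.038,-0.5,0,0,-1],
    [0,0,0.076,-1,0,0,-1],
    [0,0.001,0.076,-1,0,0,-1],
    [0,0.001,0.076,-1,0,0,-1],
    [0,0.001,0.076,-1,0,0,-1],
    [0,0,0.038,-0.5,0,0,-1],
    [0,0,0,0,0,0,-1],
    [0,0,0,0,0,0,-1],
    [0,0,0,0,0,0,-1],
    [0,0,0,0,0,0,-1]
  ]
}}

```text
t: 24.35
eef_pos: [0.4827, 0.0373, 0.0698]
tcp_rot: [[-0.143, -0.175, 0.974], [-0.99, 0.025, -0.141], [0.0, -0.984, -0.177]]
force: [-0.4, 0.6, 5.5]
finger_gap: 0.271
```

```bash
python3 st.py
```

```text
24.35 [0.4827 0.0373 0.0698] tilt 10.089989495972524 F [-0.421   0.6498  5.4542] Ftool [-0.5822 -5.2781 -1.4665] tq tool [-0.1235 -0.0243  0.0091] 0.27138009977589356 centre [0.4751 0.0384 0.027 ]
```

Emit:
{"name": "servo_tool", "arguments": {
  "series": [
    [0,0.003,-0.038,0.5,0,0,-1],
    [0,0,-0.076,1,0,0,-1],
    [0,0.001,-0.076,1,0,0,-1],
    [0,0.002,-0.076,1,0,0,-1],
    [0,0.001,-0.076,1,0,0,-1],
    [0,0.001,-0.076,1,0,0,-1],
    [0,0,-0.038,0.5,0,0,-1],
    [0,0,0,0,0,0,-1],
    [0,0,0,0,0,0,-1],
    [0,0,0,0,0,0,-1]
  ]
}}

```text
t: 25.6
eef_pos: [0.4782, 0.0379, 0.0703]
tcp_rot: [[-0.143, -0.072, 0.987], [-0.99, 0.01, -0.142], [0.0, -0.997, -0.073]]
force: [-1.4, 0.2, 6.2]
finger_gap: 0.272
```

```bash
python3 st.py
```

```text
25.6 [0.4782 0.0379 0.0703] tilt 4.13664800328293 F [-1.3967  0.1787  6.2232] Ftool [ 0.0237 -6.1041 -1.8575] tq tool [-0.0977 -0.0021 -0.0062] 0.27155186780106877 centre [0.4751 0.0384 0.027 ]
```

Emit:
{"name": "servo_tool", "arguments": {
  "series": [
    [0,0,-0.048,0.5,0,0,-1],
    [0,0,-0.086,1,0,0,-1],
    [0,0.001,-0.076,1,0,0,-1],
    [0,0.001,-0.076,1,0,0,-1],
    [0,0.001,-0.076,1,0,0,-1],
    [0,0.001,-0.076,1,0,0,-1],
    [0,0,-0.038,0.5,0,0,-1],
    [0,0,0,0,0,0,-1],
    [0,0,0,0,0,0,-1],
    [0,0,0,0,0,0,-1]
  ]
}}

```text
t: 26.85
eef_pos: [0.4737, 0.0386, 0.0704]
tcp_rot: [[-0.143, 0.032, 0.989], [-0.99, -0.005, -0.143], [0.0, -0.999, 0.032]]
force: [-0.4, 0.1, 7.0]
finger_gap: 0.271
```

```bash
python3 st.py
```

```text
26.85 [0.4737 0.0386 0.0704] tilt -1.8342450766240155 F [-0.3773  0.074   6.9948] Ftool [-0.0182 -7.0036 -0.1574] tq tool [-0.0727 -0.0186 -0.0568] 0.27100257925675636 centre [0.4751 0.0384 0.027 ]
```

Radial force is 7.0 N, so I'll ease off slightly and carry on towards the robot.

Emit:
{"name": "servo_tool", "arguments": {
  "series": [
    [0,-0.005,-0.038,0.5,0,0,-1],
    [0,-0.003,-0.076,1,0,0,-1],
    [0,0,-0.076,1,0,0,-1],
    [0,0.001,-0.076,1,0,0,-1],
    [0,0,-0.038,0.5,0,0,-1],
    [0,0,0,0,0,0,-1],
    [0,0,0,0,0,0,-1],
    [0,0,0,0,0,0,-1],
    [0,0,0,0,0,0,-1],
    [0,0,0,0,0,0,-1]
  ]
}}

```text
t: 28.1
eef_pos: [0.4707, 0.039, 0.0702]
tcp_rot: [[-0.143, 0.101, 0.985], [-0.99, -0.015, -0.142], [0.0, -0.995, 0.102]]
force: [-2.0, -0.6, 6.7]
finger_gap: 0.268
```

```bash
python3 st.py
```

```text
28.1 [0.4707 0.039  0.0702] tilt -5.800094750368146 F [-2.0333 -0.639   6.748 ] Ftool [ 0.9241 -6.9087 -1.2221] tq tool [-0.0769  0.0206  0.0255] 0.2683997842910711 centre [0.4751 0.0384 0.027 ]
```

Emit:
{"name": "servo_tool", "arguments": {
  "series": [
    [0,-0.004,-0.045,0.5,0,0,-1],
    [0,-0.003,-0.08,1,0,0,-1],
    [0,0.001,-0.076,1,0,0,-1],
    [0,0.001,-0.076,1,0,0,-1],
    [0,0,-0.06,0.8,0,0,-1],
    [0,0,0,0,0,0,-1],
    [0,0,0,0,0,0,-1],
    [0,0,0,0,0,0,-1],
    [0,0,0,0,0,0,-1],
    [0,0,0,0,0,0,-1]
  ]
}}

```text
t: 29.35
eef_pos: [0.4675, 0.0395, 0.0698]
tcp_rot: [[-0.143, 0.175, 0.974], [-0.99, -0.025, -0.14], [0.0, -0.984, 0.177]]
force: [-1.6, 0.4, 6.2]
finger_gap: 0.272
```

```bash
python3 st.py
```

```text
29.35 [0.4675 0.0395 0.0698] tilt -10.071409404780654 F [-1.5686  0.3791  6.2412] Ftool [-0.1498 -6.4268 -0.4788] tq tool [-0.0631  0.0263 -0.0148] 0.27167528947667907 centre [0.4751 0.0384 0.0269]
```

Excellent: −10.1° at 6.4 N. Now back to upright.

Emit:
{"name": "servo_tool", "arguments": {
  "series": [
    [0,0,0.038,-0.5,0,0,-1],
    [0,0,0.076,-1,0,0,-1],
    [0,0.001,0.076,-1,0,0,-1],
    [0,0.001,0.076,-1,0,0,-1],
    [0,0.001,0.076,-1,0,0,-1],
    [0,0,0.038,-0.5,0,0,-1],
    [0,0,0,0,0,0,-1],
    [0,0,0,0,0,0,-1],
    [0,0,0,0,0,0,-1],
    [0,0,0,0,0,0,-1]
  ]
}}

```text
t: 30.6
eef_pos: [0.4713, 0.039, 0.0703]
tcp_rot: [[-0.143, 0.089, 0.986], [-0.99, -0.013, -0.142], [0.0, -0.996, 0.09]]
force: [-0.6, 0.6, 5.5]
finger_gap: 0.275
```

```bash
python3 st.py
```

```text
30.6 [0.4713 0.039  0.0703] tilt -5.1157869632967845 F [-0.5937  0.6139  5.4868] Ftool [-0.5217 -5.5254 -0.178 ] tq tool [-0.0912  0.015  -0.0614] 0.27456928858665663 centre [0.4752 0.0384 0.027 ]
```

Emit:
{"name": "servo_tool", "arguments": {
  "series": [
    [0,0,0.038,-0.5,0,0,-1],
    [0,0,0.076,-1,0,0,-1],
    [0,0.001,0.076,-1,0,0,-1],
    [0,0.001,0.076,-1,0,0,-1],
    [0,0.001,0.076,-1,0,0,-1],
    [0,0,0.046,-0.6,0,0,-1],
    [0,0,0,0,0,0,-1],
    [0,0,0,0,0,0,-1],
    [0,0,0,0,0,0,-1],
    [0,0,0,0,0,0,-1]
  ]
}}

```text
t: 31.85
eef_pos: [0.4751, 0.0384, 0.0705]
tcp_rot: [[-0.143, 0.001, 0.99], [-0.99, -0.0, -0.143], [0.0, -1.0, 0.001]]
force: [0.3, -0.6, 4.8]
finger_gap: 0.27
```

```bash
python3 st.py
```

```text
31.85 [0.4751 0.0384 0.0705] tilt -0.04910505575495561 F [ 0.3348 -0.6121  4.7977] Ftool [ 0.5589 -4.7972  0.423 ] tq tool [-0.187  -0.0034  0.023 ] 0.26977706817627484 centre [0.4752 0.0384 0.027 ]
```

Emit:
{"name": "servo_tool", "arguments": {
  "series": [
    [0,-0.01,0,0,0,0,-1],
    [0,-0.01,0,0,0,0,-1],
    [0,0,0,0,0,0,-1],
    [0,0,0,0,0,0,-0.4],
    [0,0,0,0,0,0,-0.3],
    [0,0,0,0,0,0,-0.2],
    [0,0,0,0,0,0,-0.1],
    [0,0,0,0,0,0,0.1],
    [0,0,0,0,0,0,0.1],
    [0,0,0,0,0,0,0.1]
  ]
}}

```text
t: 33.1
eef_pos: [0.4758, 0.0383, 0.0709]
tcp_rot: [[-0.143, 0.004, 0.99], [-0.99, -0.001, -0.143], [0.0, -1.0, 0.004]]
force: [-0.1, -0.8, -0.0]
finger_gap: 0.547
```

```bash
python3 st.py; python3 - <<'E'
from h import *
p,d,s=snap('wrist','w5.png')
cv2.imwrite('pics/w5c.png',cv2.resize(p[170:480,160:480],None,fx=1.9,fy=1.9)[:,:,::-1])
E
```

```text
33.1 [0.4758 0.0383 0.0709] tilt -0.20060864750204838 F [-0.0982 -0.8039 -0.0325] Ftool [0.8096 0.0326 0.0173] tq tool [ 0.0853  0.0199 -0.0052] 0.5471504131792481 centre [0.4759 0.0383 0.0274]
```

View pics/w5c.png

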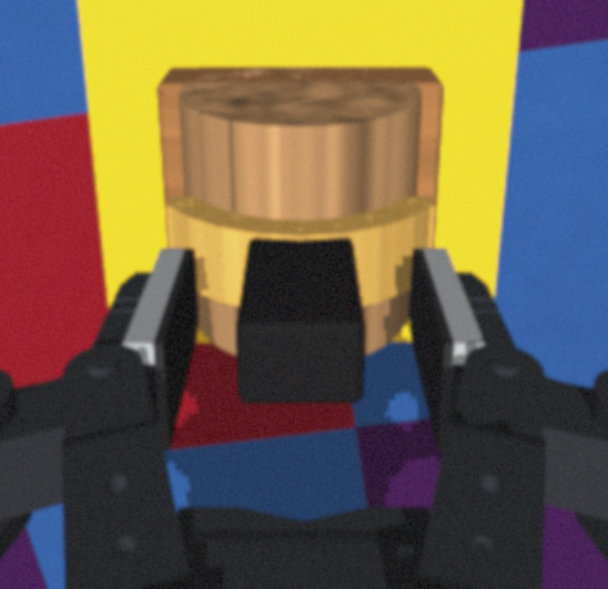

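The pads are clear of the grip and the leaf sits flush and centred. I'll back off straight up.

Emit:
{"name": "servo_tool", "arguments": {
  "series": [
    [0,-0.3,0,0,0,0,0.1],
    [0,-0.6,0,0,0,0,0.1],
    [0,-1.2,0,0,0,0,0.1],
    [0,-2,0,0,0,0,0.1],
    [0,-2.5,0,0,0,0,0.1],
    [0,-2.5,0,0,0,0,0.1],
    [0,-1.5,0,0,0,0,0.1],
    [0,-0.8,0,0,0,0,0.1],
    [0,-0.4,0,0,0,0,0.1],
    [0,0,0,0,0,0,0.1]
  ]
}}

```text
t: 34.4
eef_pos: [0.4751, 0.0384, 0.1885]
tcp_rot: [[-0.143, 0.003, 0.99], [-0.99, -0.001, -0.143], [0.0, -1.0, 0.003]]
force: [-0.2, -0.3, -0.6]
finger_gap: 0.547
```

```bash
python3 st.py; python3 - <<'E'
from h import *
p,d,s=snap('wrist','w6.png')
P=cloud('wrist',d,s); k=(p.max(2)<60)&(P[...,2]>.085)&(P[...,2]<.115); k&=np.hypot(P[...,0]-.475,P[...,1]-.0385)<.03
a=P[k]; zt=np.percentile(a[:,2],85); t=a[a[:,2]>zt-.004]; print(len(a),zt,cv2.minAreaRect((t[:,:2]*1000).astype(np.float32)))
snap('top','t6.png')
snap('scene','s6.png'); z=np.load('pics/s6.png.npz')['p']; cv2.imwrite('pics/s6c.png',cv2.resize(z[180:300,210:420],None,fx=3.6,fy=3.6,interpolation=cv2.INTER_CUBIC)[:,:,::-1])
E
```

```text
34.4 [0.4751 0.0384 0.1885] tilt -0.14963064148809188 F [-0.1566 -0.2789 -0.6422] Ftool [ 0.2983  0.6419 -0.1169] tq tool [-0.0297  0.0458 -0.0188] 0.5470292283836882 centre [0.4752 0.0384 0.145 ]
1034 0.10159516581604422 ((475.1211242675781, 39.11745834350586), (16.685653686523438, 22.025598526000977), 81.2816162109375)
```

View pics/w6.png

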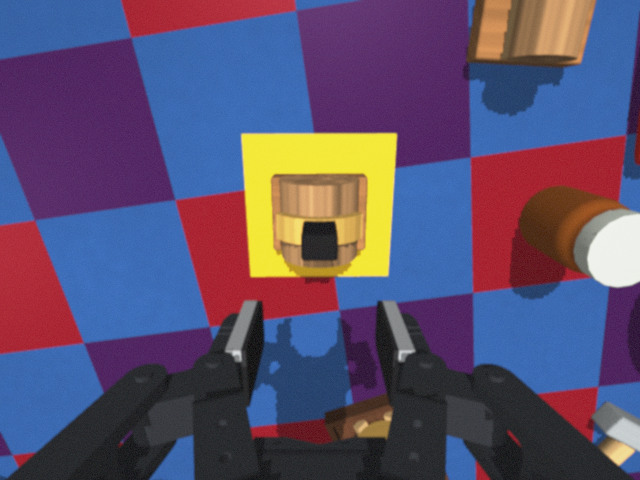

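View pics/s6c.png

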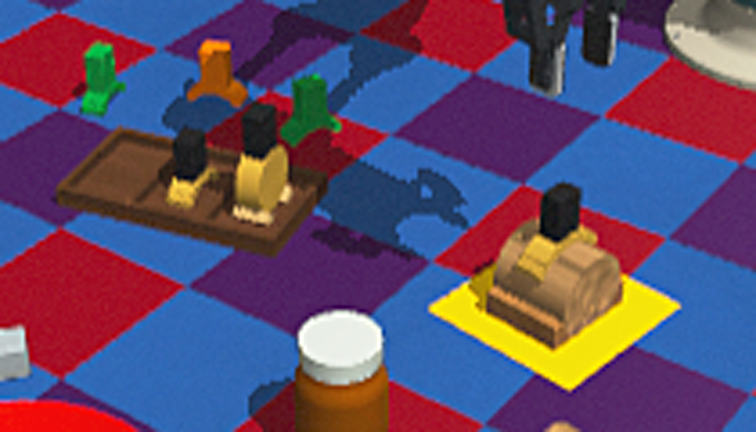

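The leaf stands upright and flush on the middle of the former, with its tip at (0.475, 0.039, 0.1015). The other two leaves are in their bays and the gripper is clear, so I'll hand it in.

```bash
python3 - <<'E'
from station import *
print(close_job())
E
```

```text
the job is handed in; nothing more can be done
None
```

I handed the job in at about 34 s, with leaf_large sitting upright and flush on the former. I chose it because the top camera's depth picture showed a 64 mm wide ridge, so radius 32 mm. I therefore did not try the small or round leaf, and neither was touched.

- **Fit:** leaf_large bedded on the ridge with the load balanced once I had shifted it about 2 mm along former x. It was held still upright at about 6.5 N.
- **Swing:** it went to +10.1° away from the robot, then −10.1° towards it, then back to upright (−0.05°). The force readings I took were 4.8 to 7.0 N. The turning centre stayed put to within about 0.1 mm.
- **Last checks:** after release the tip was at (0.475, 0.039), in line with the former's middle. It stood 101.6 mm up, against about 101 mm expected from the bedded pose. The small and round leaves stood upright in their bays and the gripper was clear of everything. The jar and look-alikes looked unmoved.

**Small doubts:** the wrist force readings scatter by about 0.6 N. During first contact and the swing there were short sideways loads of up to about 2 N. I took a final top-camera picture but did not look at it, so I have not confirmed that the mug, spool, hammer and screwdriver are where they were; the arm never went near them.

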